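Hold a shaft collar on the flat of a modelling-stand spindle

TASK

Push the holder's spring ejector slide fully home so that the shaft collar comes out, and turn the stand's bare spindle until your fingers feel its flats facing the fork. Then put the collar over the spindle with its thumb screw on the flat and between the two pins of the fork, press it down on the sprung cup until the cup is about 8 mm down (of its 12), and finish while still gripping the collar and holding it down there, ready for the screw to be tightened. Leave the other things on the table where they are.

Things in the scene. Friction and masses are not known exactly. Their poses are not given: they have to be found in the camera images.
- stand: Bolted-down base of a modelling stand: grey round casting, 156 mm across, 22 mm tall, with an upright steel spindle at its centre. Origin on the spindle's axis at table level, z up. Its fork stands 31 mm from the axis in the stand's -x direction.
- fork (a point): Middle of the fork, level with its tops, 76 mm above the table, 31 mm from the spindle's axis in the stand's -x direction: two upright steel pins, 6 mm thick, 19 mm apart (13 mm clear) along the stand's y.
- spindle_top (a point): Fixed point: centre of the spindle's top end, 108 mm above the table. Vertical steel bar, 24 mm thick, two opposite flats 15 mm apart, 19 mm wide, down its top 46 mm. Turns without end, stays as left (bearing friction 0.1 N m). How the flats lie is NOT given: feel it (grip 15 mm wide square on the flats, 24 mm elsewhere) or see it from above. At the start at least 40 degrees off facing the fork.
- cup (a joint): Sprung aluminium cup, a ring 36 mm across round the spindle, below the collar's place: how far it is pressed down, m. 0 = up, its top 62 mm above the table; 0.012 = its stop. 3 N starts it, 9 N takes it to the stop. It springs back.
- holder: Wooden collar holder, bolted down. Origin at table level under the centre of the pocket in which the collar lies at the start, z up. Pocket 66 mm wide outside, from 24 mm on the -x side (open mouth) to 50 mm on the +x side, under a metal roof 40 to 45 mm above the table, slotted along its middle.
- tongue (a point): Where the pushed-out collar's centre comes to lie, on the top of the bare tongue before the mouth: 64 mm from the holder's origin in its -x direction, 22 mm above the table. The tongue is 24 mm wide, runs out to 120 mm from the origin, and the collar's sides overhang it, free for the fingers.
- ejector (a joint): The holder's spring ejector slide: how far it is pushed, m. 0 = at rest, 0.064 = its stop, fully home. It moves in the holder's -x direction and pushes the collar out of the mouth. 2 N starts it, 6 N (plus friction) takes it home; it springs back when let go and leaves the collar out.
- ejector_tab (a point): Middle of the rear (+x) face of the ejector's black upright tab, to be pushed in the holder's -x direction: tab 28 mm wide, 26 mm tall, 8 mm thick, top 75 mm above the table. The point is 62 mm above the table, moves with the slide, and at rest lies 30 mm from the holder's origin on its +x side.
- collar_center (a point): Centre of the loose aluminium shaft collar (about 70 g), half-way up on its bore's axis, z up: ring 40 mm across, 26 mm bore, 16 mm tall, with two flat cheeks, 18 mm wide, on its +y and -y sides, 40 mm apart, to grip. Its thumb screw points in the collar's -x direction. In the holder the collar's axes are the holder's.
- screw_head (a point): Centre of the thumb screw's head (14 mm across, 10 mm long), 47 mm from the collar's axis in its -x direction, at half height; the shank between is 6 mm thick.
- screw_tip (a point): Inner tip of the thumb screw, 8 mm wide, standing into the bore to 9 mm from the collar's axis on its -x side. It lets the collar down the spindle only where it faces a flat (to about 15 degrees).
- ink: Bystander, to be left alone: small round glass ink jar with a black lid, 44 mm across, 60 mm tall. Origin at its underside.
- knife: Bystander, to be left alone: palette knife lying flat, about 180 mm long. Origin at its underside.
- dish: Bystander, to be left alone: white ceramic dish, 90 mm across, 22 mm tall. Origin at its underside.
- pans: Bystander, to be left alone: shut black paint box, 70 x 140 mm, 22 mm tall. Origin at its underside.
- medium: Bystander, to be left alone: amber glass bottle, 60 mm across, 130 mm tall. Origin at its underside.
- brushes: Bystander, to be left alone: white mug of brushes, 80 mm across, about 230 mm tall in all. Origin at its underside.
- pot: Bystander, to be left alone: white plastic pot, 52 mm across, 40 mm tall. Origin at its underside.

How it is judged (in metres and radians):
On the way, in this order (a step that is already met when the one before it is completed fails the run):
1. the ejector slide is pushed fully home and the collar is out of the holder's mouth (value of joint ejector above 0.058 m and x of collar_center in the frame of holder below -0.05 m), for 0.05 s.
2. the collar is lifted off the holder (height (world z) of collar_center above 0.07 m), for 0.1 s.
At the end, for the whole second after the job is handed in: Collar round the spindle (axis within 4 mm, level within 0.12 rad), screw head within 8 mm of the fork's middle line, cup at least 5 mm down (collar centre 54 to 66 mm above the table), at rest, gripped between the fingers (over 2 N, grasp point within 24 mm of its centre) (value of joint cup above 0.005 m and height (world z) of collar_center between 0.054 and 0.066 m and horizontal distance between collar_center and spindle_top below 0.004 m and angle between collar_center's own z axis and vertical below 0.12 rad and x of screw_head in the frame of stand below -0.04 m and y of screw_head in the frame of stand between -0.008 and 0.008 m and contact force between the fingers and collar above 2 N and distance between the grasp point and collar_center below 0.024 m and linear speed of collar below 0.01 m/s); the arm keeps its last pose, push and grip.
It fails at once if one of the bystanders is shifted by more than 4 cm (distance of any of ink, knife, dish, pans, medium, brushes, pot from where it was at the start of the episode above 0.04 m).
It also fails if it takes over 72 s, if anything falls off the work surface, if the arm or the gripper's body presses on something with over 40 N, if the wrist force passes 120 N, or if a joint passes its speed limit or range.

ROBOT

A 6-joint arm with a two-finger parallel gripper is mounted at the origin on the work surface. World frame = base frame: x ahead of the robot, y to its left, z up, the work surface at z = 0. Lengths are in m, angles in degrees, forces in N, time in s.
With the tool pointing down it reaches from about 0.4 to 0.825 m from the base axis. Payload 7 kg.
Tool frame: the origin (TCP) lies between the finger pads; the fingertips stand ctrl.nose_length ahead of it and the grasp point (between the pads) lies 2 mm behind it (ctrl.nose_length is the distance from the TCP to the fingertips, in m); z points along the fingers, y is the line along which they close (so a half turn about z gives the same grasp; the last joint's range is limited). The gripper opens to 88 mm and grips with 3 to 60 N. Pads are 19 mm wide; open, the fingers measure 130 mm over their backs; the gripper's body (78 mm by 193 mm) begins 47 mm behind the grasp point.
Start: joints at [-56.717, 20.546, 0.682, 0, -70.136, -16.507], TCP at [0.195, -0.646, 0.244] pointing down, gripper open.
Joint ranges: [-176.03, 176.03], [-82.01, 121.73], [-58.28, 71.71], [-173.87, 95.51], [-174.79, -0.11], [-173.66, 173.66]. Speed limits (degrees/s): [136.94, 136.94, 172.46, 180, 180, 180].

INTERFACE

Orientations are given as [roll, pitch, yaw] about the fixed x, y, z axes, in that order (R = Rz(yaw) Ry(pitch) Rx(roll)).
In Python, from plant import ctrl gives the robot as it stands.
- The arm moves only by the tool apply_moves, never from a script. Its argument "commands" is a list of rows, each a list of 3 entries, a list of its own where there are three numbers: the shift along the world's x, y, z in cm, then the turn about the world's z in rad, then the closure, from 0 (fully open) to 1 (shut). In form: [[[x, y, z], turn, jaw], ...]. A call has 1 to 20 rows; each row is the pose to reach, as a shift and turn from the pose commanded when the call began; what a row does not reach only later rows make up. A row lasts 1/12 s, in which the tool goes at most 41.7 mm and 7.16 degrees, less where a joint would pass 70% of its speed; a pose out of reach is approached as far as the arm can. A call with a gripper value outside its range is refused whole. The fingers move at their own pace and stop on an object; the grip force is fixed at half the most. Time passes only in rows, so rows that repeat a pose let the fingers close. It gives the time, the measured TCP pose, the force, the opening and the grip force at its end, in the units of the state.
- ctrl.get_obs(): the state, without advancing time (a new reading comes with each control period).
- ctrl.snapshot(name): name is "scene" or "top"; returns a dict with "img" (384x512x3 uint8, red, green, blue), "fx", "fy", "cx", "cy" (pixels), "T" (4x4, takes a point from camera to world coordinates). Camera axes: x right, y up, looking along -z (the intrinsics and any distortion apply to the point x, -y, -z); pixel columns grow to the right and rows downward; lengths in m; the calibration is good to about 2 mm. A picture is of the moment at which its call begins. There is no depth.
- ctrl.close_job(): hands the job in; it is judged then, once.
Trained networks look in a picture, given as the dict that the camera call returned (one of the last four; its "shot" number tells which), for a name from the list of things; names that differ only in an ending like _2 or _b are one class to them, and where a whole thing is asked for, a point or a joint stands for the part that bears it (a point fixed in the world has none). Each returns a list of dicts, best first, with "score" (0 to 1); they miss things now and then, are a little off and sometimes report something else, mostly with a low value. They report only what shows in the picture. A call takes as long as a camera call.
- ctrl.search_frame(picture, target): "at" ([column, row] in pixels, amid what is visible of it).
- ctrl.spot_point(picture, target): "at" ([column, row] in pixels: a listed point, or the origin of a listed thing).
The state is a dict: "clock": time; "joint_pos": joint angles; "qvel": joint speeds; "tau": joint torques, N m; "tool_pos": TCP position; "orientation": TCP orientation; "force": force on the tool from outside, world axes, zero at the start; "moment": the same for the moment, N m; "opening": finger opening in m; "gripper_force": force on a finger pad.
Only numpy, scipy, OpenCV 4.12 (cv2) and the standard library are available. Lean on these libraries where they do the work, as an engineer would, in place of code of your own. Each camera call takes 0.05 s, during which the arm holds its last target. There are 200 camera calls.

## Working session

There is one attempt and no reset: what is moved stays moved. The work goes in short steps, Python scripts to look and compute and a tool call to move; the robot and the scene stay as the last step left them, time stands still between calls to the robot, and variables do not carry over. Pictures are saved under pics/ and viewed, at most 10 in all, crops included, and the job is handed in when it is done.

Besides the shell and the picture viewer there is one more tool, called after "Emit:" as name(argument=value, ...) on one line, values as JSON. apply_moves: Moves the arm, as the interface text tells. Its arguments: {"type":"object","properties":{"commands":{"type":"array"}},"required":["commands"]}

```bash
mkdir -p pics; cat > h.py <<'E'
import numpy as np, cv2
from plant import ctrl
def px2w(p,at,z):
    T=np.array(p["T"]); d=np.array([(at[0]-p["cx"])/p["fx"],-(at[1]-p["cy"])/p["fy"],-1.])
    d=T[:3,:3]@d; o=T[:3,3]; return o+d*(z-o[2])/d[2]
def w2px(p,w):
    T=np.array(p["T"]); c=T[:3,:3].T@(np.array(w)-T[:3,3]); return [p["cx"]+p["fx"]*c[0]/-c[2], p["cy"]+p["fy"]*c[1]/c[2]]
E
python3 - <<'E'
from h import *
Z=dict(stand=0,fork=.076,spindle_top=.108,holder=0,tongue=.022,ejector_tab=.062,collar_center=.03,screw_head=.03,ink=0,knife=0,dish=0,pans=0,medium=0,brushes=0,pot=0)
P={}
for n in("scene","top"):
    p=ctrl.snapshot(n); P[n]=p; cv2.imwrite(f"pics/{n}0.png",p["img"][:,:,::-1])
    print(n,[k for k in p],p["fx"],np.array(p["T"])[:3,3])
    for t,z in Z.items():
        for r in ctrl.spot_point(p,t)[:2]: print(t,np.round(r["at"]),round(r["score"],2),px2w(p,r["at"],z).round(3)[:2])
im=np.hstack([P["scene"]["img"],P["top"]["img"]])[:,:,::-1]
cv2.imwrite("pics/both.png",cv2.resize(im,(800,300)))
print(ctrl.nose_length); o=ctrl.get_obs(); print(o)
E
```

```text
scene ['img', 'fx', 'fy', 'cx', 'cy', 'T', 'shot'] 406.120220045719 [ 1.22993895 -0.77968879  0.80229416]
stand [199. 235.] 0.93 [ 0.499 -0.167]
stand [117. 270.] 0.72 [ 0.44  -0.416]
fork [187. 216.] 0.79 [ 0.483 -0.189]
fork [117. 270.] 0.63 [ 0.515 -0.45 ]
spindle_top [194. 205.] 0.62 [ 0.489 -0.168]
spindle_top [338. 174.] 0.25 [0.717 0.253]
holder [283. 190.] 0.81 [0.544 0.194]
tongue [273. 173.] 0.78 [0.471 0.232]
tongue [264. 225.] 0.41 [ 0.635 -0.023]
ejector_tab [288. 174.] 0.55 [0.553 0.208]
ejector_tab [336. 175.] 0.38 [0.682 0.313]
collar_center [280. 186.] 0.38 [0.551 0.17 ]
screw_head [274. 175.] 0.4 [0.488 0.213]
ink [262. 225.] 0.8 [ 0.613 -0.005]
ink [279. 181.] 0.34 [0.503 0.23 ]
knife [219. 198.] 0.68 [0.412 0.012]
dish [300. 236.] 0.95 [0.734 0.031]
pans [244. 285.] 0.96 [ 0.737 -0.23 ]
medium [295. 156.] 0.67 [0.439 0.418]
brushes [336. 172.] 0.97 [0.625 0.42 ]
pot [114. 273.] 0.89 [ 0.445 -0.426]
top ['img', 'fx', 'fy', 'cx', 'cy', 'T', 'shot'] 440.3744191229951 [0.38290515 0.01886153 1.20157973]
stand [316. 216.] 0.57 [ 0.508 -0.169]
fork [324. 229.] 0.94 [ 0.4
[... 583 characters left out ...]
8 [ 0.501 -0.166]
0.017
{'clock': 1.6, 'joint_pos': array([-5.67178694e+01,  2.05446463e+01,  6.80967243e-01, -1.92077059e-03,
       -7.01336517e+01, -1.65064511e+01]), 'qvel': array([ 0.00908208,  0.05576895,  0.04395804,  0.00793626, -0.01791646,
       -0.02088349]), 'tau': array([ 6.88346281e-04, -5.82364905e+01,  2.93297195e+01,  7.00264648e+00,
        1.25997511e-02, -9.39687453e-06]), 'tool_pos': array([ 0.1948035 , -0.64625482,  0.24356701]), 'orientation': array([-1.79997954e+02,  2.49042835e-03, -1.63224973e+02]), 'force': array([-0.32948231, -0.09876429,  0.16682046]), 'moment': array([-0.02122559, -0.00733914,  0.01086964]), 'gripper_force': 0.0, 'opening': 0.08749211564211991}
```

View pics/top0.png

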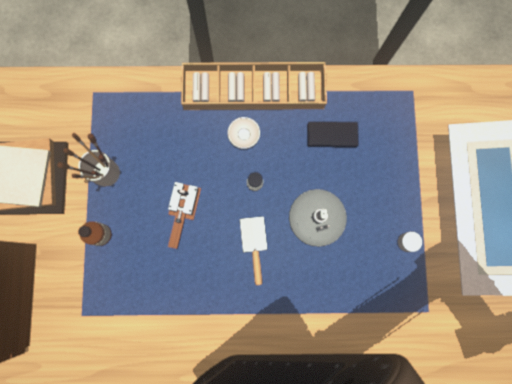

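View pics/scene0.png

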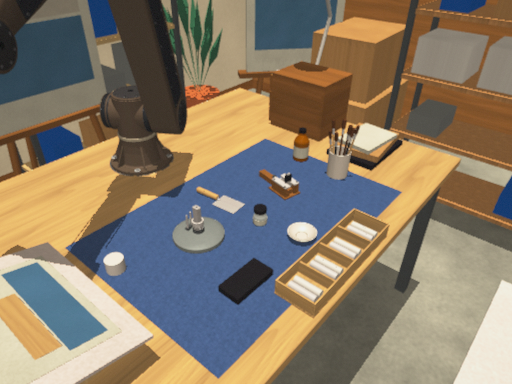

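```bash
python3 - <<'E'
from h import *
p=ctrl.snapshot("top"); im=p["img"][:,:,::-1]
a=cv2.resize(im[176:256,155:210],None,fx=7,fy=7,interpolation=cv2.INTER_CUBIC)
b=cv2.resize(im[186:251,290:345],None,fx=7,fy=7,interpolation=cv2.INTER_CUBIC)
b=cv2.copyMakeBorder(b,0,105,0,0,0)
cv2.imwrite("pics/crop1.png",np.hstack([a,b]))
for i in range(2):
  for nm in ("top","scene"):
    p=ctrl.snapshot(nm)
    for t,z in dict(stand=0,fork=.076,spindle_top=.108,holder=0,tongue=.022,ejector_tab=.062).items():
        for r in ctrl.spot_point(p,t)[:1]: print(nm,t,np.round(r["at"],1),round(r["score"],2),px2w(p,r["at"],z).round(4)[:2])
E
```

```text
top stand [315.2 217.5] 0.67 [ 0.5035 -0.1654]
top fork [327.7 229. ] 0.67 [ 0.4661 -0.1849]
top spindle_top [323.7 214.3] 0.62 [ 0.5005 -0.1704]
top holder [185.  202.2] 0.74 [0.5487 0.1917]
top tongue [175.4 227.5] 0.95 [0.4776 0.2131]
top ejector_tab [183.8 192.4] 0.61 [0.5661 0.1863]
scene stand [198.4 235.1] 0.78 [ 0.4999 -0.1689]
scene fork [186. 215.] 0.8 [ 0.476  -0.1885]
scene spindle_top [195.2 207.8] 0.98 [ 0.5037 -0.1747]
scene holder [282. 190.] 0.78 [0.5434 0.1918]
scene tongue [270.7 174.1] 0.88 [0.469  0.2204]
top stand [314.7 217.2] 0.86 [ 0.5043 -0.1641]
top spindle_top [322.3 215.8] 0.59 [ 0.4968 -0.1668]
top holder [185.5 205. ] 0.98 [0.541  0.1902]
top tongue [175.8 224.6] 0.73 [0.4854 0.2122]
top ejector_tab [180.7 191.9] 0.45 [0.5675 0.1944]
scene stand [195.2 237.4] 0.83 [ 0.5004 -0.1824]
scene fork [189.3 216.1] 0.96 [ 0.4871 -0.1857]
scene spindle_top [194.9 202.7] 0.59 [ 0.4848 -0.1583]
scene holder [280.9 190. ] 0.86 [0.5405 0.1892]
scene tongue [113.2 269.1] 0.42 [ 0.4508 -0.4288]
scene ejector_tab [287.  180.8] 0.46 [0.5758 0.1719]
```

View pics/crop1.png

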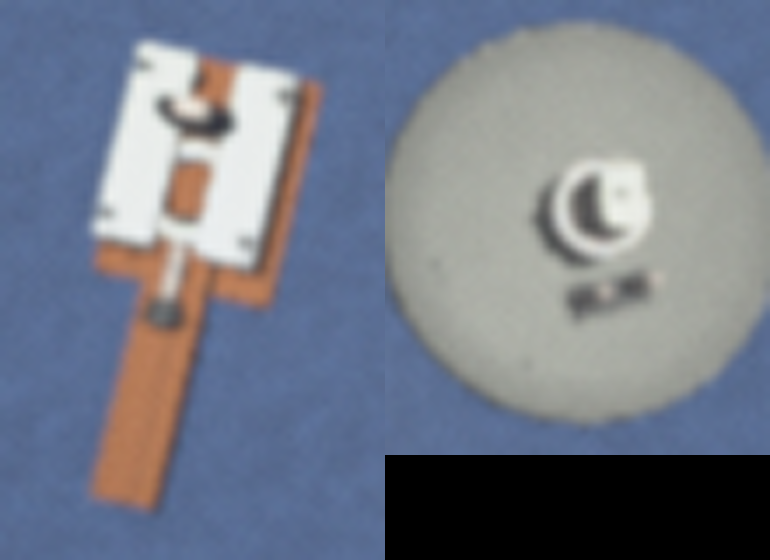

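```bash
python3 - <<'E'
from h import *
p=ctrl.snapshot("top"); im=p["img"].astype(int)
m=((abs(im[:,:,0]-im[:,:,2])<30)).astype(np.uint8)
m[:180]=0;m[255:]=0;m[:,:283]=0;m[:,355:]=0
m=cv2.morphologyEx(m,cv2.MORPH_OPEN,np.ones((3,3)))
c=max(cv2.findContours(m,0,cv2.CHAIN_APPROX_NONE)[0],key=cv2.contourArea)
h=cv2.convexHull(c)
e=cv2.fitEllipse(h); print(e, px2w(p,e[0],.022).round(4))
f=lambda u,v,ox,oy:((u+.5)/7-.5+ox,(v+.5)/7-.5+oy)
for n,u,v,z in [("c1",138,40,.045),("c2",300,72,.045),("c3",255,272,.045),("c4",92,235,.045),("t1",92,498,.022),("t2",155,510,.022),("tabtop",196,110,.075),("head",165,310,.032)]:
    print(n,px2w(p,f(u,v,155,176),z).round(4)[:2])
for n,u,v,z in [("pinL",610,287,.076),("pinR",655,277,.076),("spin",625,197,.108),("cup",602,212,.062)]:
    print(n,px2w(p,f(u-385,v,290,186),z).round(4)[:2])
E
```

```text
((317.3514709472656, 217.4109649658203), (56.80906677246094, 58.333587646484375), 131.29876708984375) [ 0.5015 -0.1679  0.022 ]
c1 [0.599  0.2146]
c2 [0.5862 0.1528]
c3 [0.5099 0.1689]
c4 [0.5244 0.2305]
t1 [0.4268 0.2326]
t2 [0.422  0.2086]
tabtop [0.5669 0.1876]
head [0.4971 0.2046]
pinL [ 0.4724 -0.1697]
pinR [ 0.476  -0.1863]
spin [ 0.502  -0.1708]
cup [ 0.5015 -0.1701]
```

```bash
python3 - <<'E'
from h import *
p=ctrl.snapshot("top"); im=p["img"][:,:,::-1]
a=cv2.resize(im[202:237,307:337],None,fx=17,fy=17,interpolation=cv2.INTER_CUBIC).astype(float)
a=np.clip((a-120)*2,0,255)
cv2.imwrite("pics/crop2.png",a)
E
```

```text
[ WARN:0@0.640] global loadsave.cpp:1063 imwrite_ Unsupported depth image for selected encoder is fallbacked to CV_8U.
```

View pics/crop2.png

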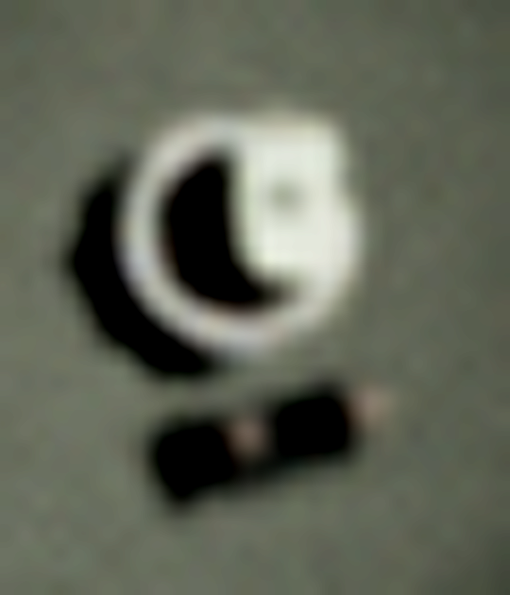

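Emit:
apply_moves(commands=[[[30.8,47.7,0],-0.19,0],[[30.8,47.7,0],-0.19,0],[[30.8,47.7,0],-0.19,0],[[30.8,47.7,0],-0.19,0],[[30.8,47.7,0],-0.19,0],[[30.8,47.7,0],-0.19,0],[[30.8,47.7,0],-0.19,0],[[30.8,47.7,0],-0.19,0],[[30.8,47.7,0],-0.19,0],[[30.8,47.7,0],-0.19,0],[[30.8,47.7,0],-0.19,0],[[30.8,47.7,0],-0.19,0],[[30.8,47.7,0],-0.19,0],[[30.8,47.7,0],-0.19,0],[[30.8,47.7,0],-0.19,0],[[30.8,47.7,0],-0.19,0],[[30.8,47.7,0],-0.19,0],[[30.8,47.7,0],-0.19,0]])

```text
clock: 4.65
tool_pos: [0.5023, -0.1699, 0.2436]
orientation: [-180.0, -0.0, -174.2]
force: [0.2, -0.2, -0.3]
opening: 0.0876
gripper_force: 0.0
```

Emit:
apply_moves(commands=[[[0,0,-4],0,0],[[0,0,-8],0,0],[[0,0,-12],0,0],[[0,0,-14.4],0,0],[[0,0,-14.4],0,0.4],[[0,0,-14.4],0,0.7],[[0,0,-14.4],0,1],[[0,0,-14.4],0,1],[[0,0,-14.4],0,1],[[0,0,-14.4],0,1],[[0,0,-14.4],0,1],[[0,0,-14.4],0,1],[[0,0,-14.4],0,1],[[0,0,-14.4],0,1],[[0,0,-14.4],0,1]])

```text
clock: 5.9
tool_pos: [0.5028, -0.1692, 0.0995]
orientation: [180.0, -0.0, -174.1]
force: [0.1, -0.3, -0.3]
opening: 0.0199
gripper_force: 0.8
```

```bash
python3 - <<'E'
from h import *
o=ctrl.get_obs(); print(o["tool_pos"],o["force"],o["moment"],o["opening"],o["gripper_force"],o["joint_pos"])
E
```

```text
[ 0.50280941 -0.16920526  0.09954628] [ 0.12416653 -0.2693475  -0.3434504 ] [-0.33507346 -0.05000658 -0.03579103] 0.019859779748147635 0.8449332216696348 [ 2.59483376e+00  1.52232267e+01 -2.82050933e+01 -1.00121335e-03
 -4.65740806e+01 -8.67004295e+01]
```

Emit:
apply_moves(commands=[[[0,0,0],0,1],[[0,0,0],0,1],[[0,0,0],0,1],[[0,0,0],0,1],[[0,0,0],0,1],[[0,0,0],0,1]])

```text
clock: 6.4
tool_pos: [0.5035, -0.1707, 0.0996]
orientation: [-179.9, 0.0, -174.1]
force: [4.5, -11.4, -4.8]
opening: 0.0147
gripper_force: 29.9
```

```bash
python3 - <<'E'
from h import *
o=ctrl.get_obs(); print(o["tool_pos"],o["force"],o["moment"],o["opening"],o["gripper_force"])
E
```

```text
[ 0.50349067 -0.17074889  0.09961277] [  4.46865553 -11.38774747  -4.83462124] [-3.92271638 -1.25963855 -0.06683717] 0.01472771488138604 29.939116537570953
```

Emit:
apply_moves(commands=[[[0.05,-0.17,0],0.0,1],[[0.05,-0.17,0],0.1,1],[[0.05,-0.17,0],0.22,1],[[0.05,-0.17,0],0.34,1],[[0.05,-0.17,0],0.46,1],[[0.05,-0.17,0],0.58,1],[[0.05,-0.17,0],0.7,1],[[0.05,-0.17,0],0.82,1],[[0.05,-0.17,0],0.94,1],[[0.05,-0.17,0],1.06,1],[[0.05,-0.17,0],1.18,1],[[0.05,-0.17,0],1.3,1],[[0.05,-0.17,0],1.42,1],[[0.05,-0.17,0],1.54,1],[[0.05,-0.17,0],1.65,1],[[0.05,-0.17,0],1.73,1],[[0.05,-0.17,0],1.73,1],[[0.05,-0.17,0],1.73,1],[[0.05,-0.17,0],1.73,1]])

```text
clock: 7.98
tool_pos: [0.5044, -0.1715, 0.0996]
orientation: [-179.9, -0.1, -75.0]
force: [3.8, -5.0, -4.5]
opening: 0.0147
gripper_force: 30.0
```

```bash
python3 - <<'E'
from h import *
o=ctrl.get_obs(); print(o["tool_pos"],o["force"],o["moment"],o["opening"],o["gripper_force"],o["joint_pos"])
p=ctrl.snapshot("scene"); a=cv2.resize(p["img"][170:260,150:250,::-1],None,fx=6,fy=6,interpolation=cv2.INTER_CUBIC); cv2.imwrite("pics/s1.png",a)
E
```

```text
[ 0.50435452 -0.17151097  0.09961586] [ 3.83418676 -5.00029183 -4.46610929] [-1.81562377 -1.15805991  0.06046707] 0.014689899205837442 29.971056282520294 [  2.36096341  15.3510811  -28.03667653   0.07486917 -46.53014586
  12.63741117]
```

Emit:
apply_moves(commands=[[[0,0,0],0,0.5],[[0,0,0],0,0.5],[[0,0,0],0,0.5],[[0,0,0],0,0.5],[[0,0,0],0,0.5],[[0,0,4],0,0.5],[[0,0,8],0,0.5],[[0,0,10],0,1],[[9,35.5,10],1.1,1],[[9,35.5,10],1.1,1],[[9,35.5,10],1.1,1],[[9,35.5,10],1.1,1],[[9,35.5,10],1.1,1],[[9,35.5,10],1.1,1],[[9,35.5,10],1.1,1],[[9,35.5,10],1.1,1],[[9,35.5,10],1.1,1],[[9,35.5,10],1.1,1],[[9,35.5,10],1.1,1],[[9,35.5,10],1.1,1]])

```text
clock: 9.7
tool_pos: [0.5928, 0.1841, 0.1991]
orientation: [180.0, 0.0, -12.0]
force: [-0.3, 0.5, 0.0]
opening: 0.0002
gripper_force: 0.0
```

```bash
python3 - <<'E'
from h import *
o=ctrl.get_obs(); print(o["clock"],o["tool_pos"],o["orientation"],o["force"],o["opening"])
p=ctrl.snapshot("top"); im=p["img"][:,:,::-1]
b=cv2.resize(im[202:237,307:337],None,fx=17,fy=17,interpolation=cv2.INTER_CUBIC).astype(float)
a=np.clip((b-120)*2,0,255).astype(np.uint8)
cv2.imwrite("pics/crop3.png",a)
E
```

```text
9.7 [0.59283104 0.18405185 0.1991339 ] [ 1.79960991e+02  4.72975914e-02 -1.19781405e+01] [-0.28076934  0.47816345  0.04865271] 0.00018025021468992672
```

View pics/crop3.png

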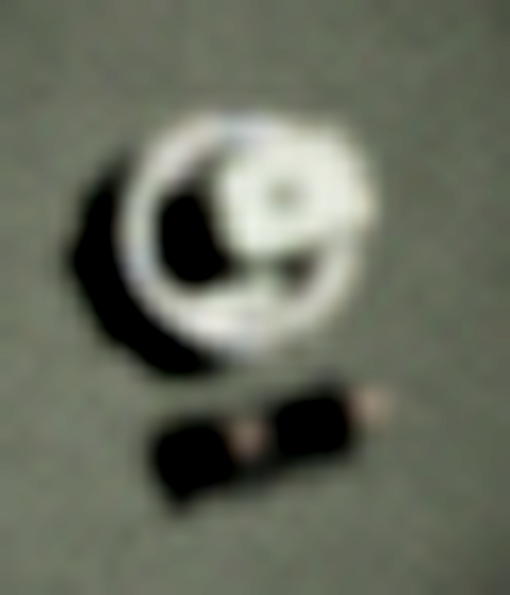

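Emit:
apply_moves(commands=[[[0,0,-4],0,1],[[0,0,-8],0,1],[[0,0,-11.5],0,1],[[0,0,-13],0,1],[[0,0,-13],0,1],[[-1,0.2,-13],0,1],[[-2,0.43,-13],0,1],[[-3,0.65,-13],0,1],[[-4,0.86,-13],0,1],[[-5,1.08,-13],0,1],[[-6,1.3,-13],0,1],[[-6.8,1.47,-13],0,1],[[-7.3,1.58,-13],0,1],[[-7.6,1.64,-13],0,1],[[-7.6,1.64,-13],0,1],[[-7.6,1.64,-13],0,1]])

```text
clock: 11.08
tool_pos: [0.5199, 0.2008, 0.0714]
orientation: [-179.9, -0.3, -11.9]
force: [17.1, -10.1, -5.2]
opening: 0.0006
gripper_force: 9.2
```

```bash
python3 - <<'E'
from h import *
o=ctrl.get_obs(); print(o["clock"],o["tool_pos"],o["force"])
p=ctrl.snapshot("top"); im=p["img"][:,:,::-1]
a=cv2.resize(im[170:256,150:215],None,fx=6,fy=6,interpolation=cv2.INTER_CUBIC)
p=ctrl.snapshot("scene"); im=p["img"][:,:,::-1]
b=cv2.resize(im[140:226,240:305],None,fx=6,fy=6,interpolation=cv2.INTER_CUBIC)
cv2.imwrite("pics/crop4.png",np.hstack([a,b]))
E
```

```text
11.0833 [0.51990824 0.20077313 0.07142762] [ 17.11774124 -10.05601051  -5.16689099]
```

View pics/crop4.png

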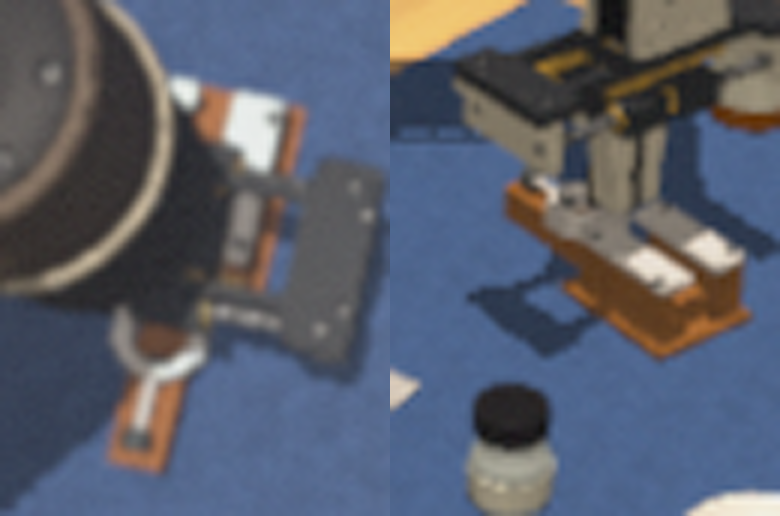

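Emit:
apply_moves(commands=[[[-0.15,-0.03,0],0,1],[[-0.3,-0.05,0],0,1],[[-0.3,-0.05,0],0,1],[[-0.3,-0.05,0],0,1]])

```text
clock: 11.52
tool_pos: [0.5194, 0.2009, 0.0716]
orientation: [-179.7, -0.5, -11.9]
force: [28.0, -10.9, -13.2]
opening: 0.0003
gripper_force: 15.1
```

Emit:
apply_moves(commands=[[[2,-0.4,0],0,1],[[4,-0.9,0],0,1],[[8,-1.6,3],0,0.5],[[9,-1.6,7],0,0],[[9,-1.6,11],0,0],[[9,-1.6,13],0,0],[[9,-1.6,13],0,0]])

```text
clock: 12.1
tool_pos: [0.6066, 0.1856, 0.2072]
orientation: [-179.6, -0.5, -11.9]
force: [0.7, 0.3, 0.2]
opening: 0.0282
gripper_force: 0.0
```

```bash
python3 - <<'E'
from h import *
o=ctrl.get_obs(); print(o["clock"],o["tool_pos"],o["force"],o["opening"])
for i in range(3):
  for n in("top","scene"):
    p=ctrl.snapshot(n)
    for t,z in dict(collar_center=.03,screw_head=.03).items():
        for r in ctrl.spot_point(p,t)[:1]: print(n,t,np.round(r["at"],1),round(r["score"],2),px2w(p,r["at"],z).round(4)[:2])
    if i==0 and n=="top": cv2.imwrite("pics/crop5.png",cv2.resize(p["img"][200:255,160:200,::-1],None,fx=10,fy=10,interpolation=cv2.INTER_CUBIC))
for w in [(.4795,.2085,.038),(.4336,.2184,.032)]: p=p if n=="top" else ctrl.snapshot("top"); c=w2px(p,w);n="top"; print([(c[0]-160+.5)*10,(c[1]-200+.5)*10])
E
```

```text
12.1 [0.60657674 0.18559223 0.20723604] [0.67088836 0.29510738 0.21779442] 0.028224730799626188
top collar_center [314.9 215.4] 0.66 [ 0.5061 -0.1602]
top screw_head [172.2 243.1] 0.59 [0.4358 0.2195]
scene collar_center [268.9 173.9] 0.45 [0.471  0.2069]
scene screw_head [261.6 167.8] 0.42 [0.4242 0.2224]
top collar_center [176.5 225.7] 0.58 [0.4817 0.209 ]
top screw_head [172.4 240.1] 0.5 [0.4437 0.2191]
scene collar_center [269. 175.] 0.64 [0.476  0.2013]
scene screw_head [261.  167.2] 0.66 [0.4198 0.2242]
top collar_center [178.2 228.3] 0.66 [0.4748 0.2043]
top screw_head [171.8 240.3] 0.75 [0.4432 0.2207]
scene collar_center [266.  174.7] 0.59 [0.4666 0.1958]
scene screw_head [264.6 169.4] 0.6 [0.4397 0.2209]
[np.float64(166.7466830742677), np.float64(267.9364443573212)]
[np.float64(129.656405398502), np.float64(444.203520402491)]
```

View pics/crop5.png

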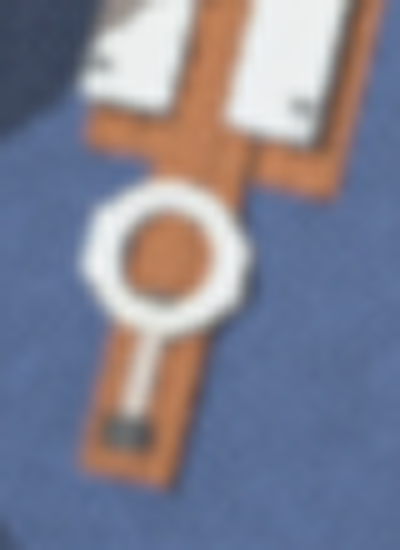

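Emit:
apply_moves(commands=[[[-4,0.8,0],0,0],[[-8,1.6,0],0,0],[[-12.15,2.36,0],0,0],[[-12.15,2.36,0],0,0],[[-12.15,2.36,0],0,0],[[-12.15,2.36,-4],0,0],[[-12.15,2.36,-8],0,0],[[-12.15,2.36,-10],0,0],[[-12.15,2.36,-10],0,0],[[-12.15,2.36,-10],0,0]])

```text
clock: 13.88
tool_pos: [0.4833, 0.2072, 0.0991]
orientation: [179.9, 0.1, -12.0]
force: [0.3, 0.1, 0.9]
opening: 0.0876
gripper_force: 0.0
```

Well placed; descend and grip.

Emit:
apply_moves(commands=[[[0,0,-3],0,0],[[0,0,-5],0,0],[[0,0,-6.6],0,0],[[0,0,-6.6],0,0],[[0,0,-6.6],0,1],[[0,0,-6.6],0,1],[[0,0,-6.6],0,1],[[0,0,-6.6],0,1],[[0,0,-6.6],0,1],[[0,0,-6.6],0,1],[[0,0,-6.6],0,1],[[0,0,-6.6],0,1],[[0,0,-6.6],0,1],[[0,0,-6.6],0,1],[[0,0,-6.6],0,1],[[0,0,-6.6],0,1]])

```text
clock: 15.22
tool_pos: [0.4828, 0.2076, 0.0337]
orientation: [-180.0, -0.0, -12.0]
force: [-1.2, -0.8, 4.0]
opening: 0.0396
gripper_force: 30.0
```

Emit:
apply_moves(commands=[[[0,0,2],0,1],[[0,0,6],0,1],[[0,0,10],0,1],[[0,0,14],0,1],[[0,0,16],0,1],[[2.15,-4,16],0.1,1],[[2.15,-8,16],0.2,1],[[2.15,-12,16],0.3,1],[[2.15,-16,16],0.4,1],[[2.15,-20,16],0.471,1],[[2.15,-24,16],0.471,1],[[2.15,-28,16],0.471,1],[[2.15,-32,16],0.471,1],[[2.15,-35,16],0.471,1],[[2.15,-37.82,16],0.471,1],[[2.15,-37.82,12],0.471,1],[[2.15,-37.82,10],0.471,1],[[2.15,-37.82,10],0.471,1],[[2.15,-37.82,10],0.471,1],[[2.15,-37.82,10],0.471,1]])

```text
clock: 16.88
tool_pos: [0.5052, -0.1706, 0.1347]
orientation: [180.0, -0.1, 15.1]
force: [-0.4, 0.9, -0.5]
opening: 0.0399
gripper_force: 30.0
```

```bash
python3 - <<'E'
from h import *
o=ctrl.get_obs(); print(o["clock"],o["tool_pos"],o["orientation"],o["force"],o["moment"],o["opening"],o["gripper_force"])
p=ctrl.snapshot("scene"); q=ctrl.snapshot("top")
a=cv2.resize(p["img"][185:255,160:240,::-1],None,fx=6,fy=6,interpolation=cv2.INTER_CUBIC)
b=cv2.resize(q["img"][200:260,295:345,::-1],None,fx=6,fy=6,interpolation=cv2.INTER_CUBIC)
b=cv2.copyMakeBorder(b,0,60,0,0,0)
cv2.imwrite("pics/crop6.png",np.hstack([a,b]))
for n,p_ in(("s",p),("t",q)):
  for t in("screw_head","collar_center"):
    for r in ctrl.spot_point(p_,t)[:1]: print(n,t,r["at"],r["score"],px2w(p_,r["at"],o["tool_pos"][2]-.0037))
E
```

```text
16.8833 [ 0.50518089 -0.17057308  0.13468896] [ 1.79956810e+02 -5.26119205e-02  1.50725790e+01] [-0.35411698  0.85627862 -0.47307956] [-0.06378966  0.09007845  0.04759514] 0.03987712649544872 29.999784864485264
s collar_center [193.3, 200.0] 0.64 [ 0.49641989 -0.17294553  0.13098896]
t screw_head [327.4, 228.6] 0.61 [ 0.46300688 -0.17420344  0.13098896]
t collar_center [186.7, 203.5] 0.2 [0.52740248 0.16861751 0.13098896]
```

View pics/crop6.png

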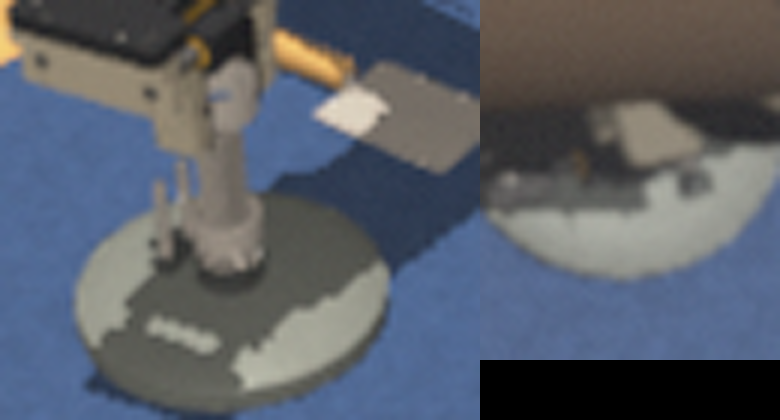

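Emit:
apply_moves(commands=[[[0,0,-0.6],0,1],[[0,0,-1.0],0,1],[[0,0,-1.3],0,1],[[0,0,-1.5],0,1],[[0,0,-1.7],0,1],[[0,0,-1.8],0,1],[[0,0,-1.8],0,1]])

```text
clock: 17.77
tool_pos: [0.5042, -0.1707, 0.1152]
orientation: [-180.0, 0.0, 15.0]
force: [0.1, -0.4, -0.9]
opening: 0.0396
gripper_force: 30.0
```

Emit:
apply_moves(commands=[[[0,0,-0.3],0,1],[[0,0,-0.6],0,1],[[0,0,-0.9],0,1],[[0,0,-1.2],0,1],[[0,0,-1.4],0,1],[[0,0,-1.4],0,1]])

```text
clock: 18.27
tool_pos: [0.504, -0.1706, 0.101]
orientation: [-180.0, 0.0, 15.0]
force: [-0.3, -0.9, 0.2]
opening: 0.0399
gripper_force: 30.0
```

Emit:
apply_moves(commands=[[[0,0,-0.5],0,1],[[0,0,-1.0],0,1],[[0,0,-1.5],0,1],[[0,0,-2.0],0,1],[[0,0,-2.4],0,1],[[0,0,-2.5],0,1],[[0,0,-2.5],0,1]])

```text
clock: 18.85
tool_pos: [0.504, -0.1707, 0.076]
orientation: [-180.0, 0.1, 15.0]
force: [0.2, -1.2, -1.2]
opening: 0.0398
gripper_force: 30.0
```

Emit:
apply_moves(commands=[[[0,0,-0.3],0,1],[[0,0,-0.6],0,1],[[0,0,-0.9],0,1],[[0,0,-1.1],0,1],[[0,0,-1.1],0,1],[[0,0,-1.1],0,1],[[0,0,-1.1],0,1],[[0,0,-1.1],0,1]])

```text
clock: 19.52
tool_pos: [0.5048, -0.1707, 0.066]
orientation: [180.0, -0.1, 15.0]
force: [-0.8, 1.3, 6.3]
opening: 0.0401
gripper_force: 30.0
```

```bash
python3 - <<'E'
from h import *
o=ctrl.get_obs(); print(o["clock"],o["tool_pos"],o["orientation"],o["force"],o["moment"],o["opening"],o["gripper_force"])
p=ctrl.snapshot("scene")
cv2.imwrite("pics/crop7.png",cv2.resize(p["img"][185:255,160:240,::-1],None,fx=7,fy=7,interpolation=cv2.INTER_CUBIC))
E
```

```text
19.5167 [ 0.50477245 -0.17068991  0.06604062] [ 1.79975202e+02 -5.41012649e-02  1.50397141e+01] [-0.75432945  1.31336845  6.32455046] [0.11874432 0.39587049 0.04797755] 0.040066280658996416 30.00099655240774
```

View pics/crop7.png

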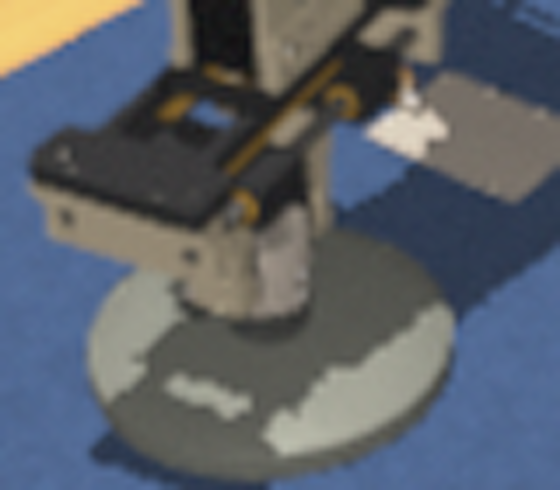

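Emit:
apply_moves(commands=[[[0,0,-0.1],0,1],[[0,0,-0.1],0,1],[[0,0,-0.1],0,1],[[0,0,-0.1],0,1],[[0,0,-0.1],0,1],[[0,0,-0.1],0,1],[[0,0,-0.1],0,1],[[0,0,-0.1],0,1],[[0,0,-0.1],0,1],[[0,0,-0.1],0,1]])

```text
clock: 20.4
tool_pos: [0.5048, -0.1707, 0.0651]
orientation: [180.0, -0.1, 15.0]
force: [-1.5, 1.1, 6.3]
opening: 0.0398
gripper_force: 30.0
```

```bash
python3 -c "
from plant import ctrl
print(ctrl.close_job())"
```

```text
the job is handed in; nothing more can be done
None
```

The job is handed in, and the hand-in gave no verdict. The collar is over the spindle with its screw turned to the fork side. It is still gripped at 30 N and holding the cup about 7–8 mm down, judging by tool height and a 6.3 N push. The last picture did not clearly show the screw between the pins; I inferred that from descending without resistance and from the measured yaw.

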